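Put the finished gourds on their ring stands

ROBOT

A 7-joint arm with a two-finger parallel gripper is mounted at the origin on the work surface. World frame = base frame: x ahead of the robot, y to its left, z up, the work surface at z = 0. Lengths are in m, angles in rad, forces in N, time in s.
With the tool pointing down it reaches from about 0.4 to 0.85 m from the base axis. Payload 10.4 kg.
Tool frame: the origin (TCP) lies at the very end of the fingers, on their centre line; the grasp point (between the pads) lies 19 mm behind it; z points along the fingers, y is the line along which they close (so a half turn about z gives the same grasp; the last joint's range is limited). The gripper opens to 87 mm and grips with 3 to 60 N. Pads are 19 mm wide; open, the fingers measure 117 mm over their backs; the gripper's body (75 mm by 190 mm) begins 51 mm behind the grasp point.
Start: joints at [1.317, 0.332, -0.065, 1.46, 0.022, 1.35, -0.088], TCP at [0.143, -0.608, 0.223] pointing down, gripper open.
Joint ranges: [-2.6, 2.6], [-0.5, 2.12], [-1.47, 1.34], [0.16, 2.42], [-1.27, 4.41], [0.06, 2.06], [-2.6, 2.6]. Speed limits (rad/s): [2.22, 2.22, 2.79, 2.79, 3.14, 3.14, 3.14].

INTERFACE

Orientations are given as a rotation vector (axis times angle).
In Python, from station import robot gives the robot as it stands. The module is installed in compiled form; this text tells all that it offers.
- The arm moves only by the tool servo_tool, never from a script. Its argument "deltas" is a list of rows, each an object with "linear": the shift along the world's x, y, z in mm, a list of three; "angular": the turn, a rotation vector about the world's x, y, z in rad, a list of three; "hand": the opening, from -1 (shut) to 1 (fully open). In form: [{"linear": [tx, ty, tz], "angular": [wx, wy, wz], "hand": hand}, ...]. A call has exactly 5 rows; each row is the pose to reach, as a shift and turn from the pose commanded when the call began; what a row does not reach only later rows make up. A row lasts 1/12 s, in which the tool goes at most 41.7 mm and 7.16 degrees, less where a joint would pass 70% of its speed; a pose out of reach is approached as far as the arm can. A call with a gripper value outside its range is refused whole. The fingers move at their own pace and stop on an object; the grip force is fixed at half the most. Time passes only in rows, so rows that repeat a pose let the fingers close, or fill a call up. It gives the time, the measured TCP pose, the force, the opening and the grip force at its end, in the units of the state.
- robot.get_obs(): the state, without advancing time (a new reading comes with each control period).
- robot.camera(name): name is "scene" or "side" or "wrist"; returns a dict with "pixels" (384x512x3 uint8, red, green, blue), "intrinsics" (3x3 intrinsics, pixels), "world_to_cam" (4x4, takes a point from world to camera coordinates). Camera axes: x right, y down, z forward; pixel columns grow to the right and rows downward; lengths in m; the calibration is good to about 2 mm. A picture is of the moment at which its call begins. There is no depth.
- robot.sign_off(): hands the job in; it is judged then, once.
The state is a dict: "clock": time; "joint_positions": joint angles; "qvel": joint speeds; "joint_torque": joint torques, N m; "position": TCP position; "ee_rot": TCP orientation; "force": force on the tool from outside, world axes, zero at the start; "ft_torque": the same for the moment, N m; "opening": finger opening in m; "grasp_force": force on a finger pad.
Only numpy, scipy, OpenCV 4.12 (cv2) and the standard library are available. Lean on these libraries where they do the work, as an engineer would, in place of code of your own. Each camera call takes 0.05 s, during which the arm holds its last target. There are 200 camera calls.

TASK

Put the four finished gourds out for show: stand each one upright, stem up, in the wooden ring stand on the display board that fits its belly - the biggest belly in the widest ring, the next in the next, and so on down to the smallest. Set each one down gently so that it sits properly in its ring, without dropping any or knocking any over, and leave the framed bracelet and the burning pen in its rest where they are.

Things in the scene. Friction and masses are not known exactly. Their poses are not given: they have to be found in the camera images.
- gourd_big: largest gourd, tan double (figure-of-eight) gourd: belly 90 mm across (centre 42 mm up), waist 33 mm (at 87), upper lobe 54 mm across (centre 113 mm up: grip there), crooked stem to 161. Loose, hard, about 95 g, burnt drawing on it. Starts upright on the table on its small flat base, neighbouring gourds 125 mm or more away centre to centre. Origin: centre of its underside; z to the stem.
- gourd_neck: tan bottle gourd with long plain neck: belly 74 mm across (centre 34.5 mm up), neck 28 to 24 mm thick from 86 to 122 mm up (grip at 106), stem to 148. Loose, hard, about 65 g, burnt drawing on it. Starts upright on the table on its small flat base, neighbouring gourds 125 mm or more away centre to centre. Origin: centre of its underside; z to the stem.
- gourd_round: tan ball-shaped gourd, no neck or upper lobe: 60 mm across (widest 28 mm up: grip there from above), body top at 57, crooked stem to 74. Loose, hard, about 45 g, burnt drawing on it. Starts upright on the table on its small flat base, neighbouring gourds 125 mm or more away centre to centre. Origin: centre of its underside; z to the stem.
- gourd_small: smallest gourd, tan double (figure-of-eight) gourd: belly 44 mm across (centre 20.5 mm up), waist 18 mm (at 41), upper lobe 28 mm across (centre 53.5 mm up: grip there), stem to 81. Loose, hard, about 25 g, burnt drawing on it. Starts upright on the table on its small flat base, neighbouring gourds 125 mm or more away centre to centre. Origin: centre of its underside; z to the stem.
- stand_a: turned dark-wood ring stand, widest of four: opening 68 mm across, right through; 84 mm outside (foot 5 mm more), 18 mm high. Fits the 90 mm belly, whose gourd then has its underside 5 mm above the ring's. Loose, 75 g, on a fixed pale board (18 mm thick, 130 x 720 mm, long side about along y). Origin: centre of its underside, on the board 18 mm above the table; z up.
- stand_b: turned dark-wood ring stand, second widest of four: opening 56 mm across, right through; 70 mm outside (foot 5 mm more), 15 mm high. Fits the 74 mm belly, whose gourd then has its underside 5 mm above the ring's. Loose, 50 g, on a fixed pale board (18 mm thick, 130 x 720 mm, long side about along y). Origin: centre of its underside, on the board 18 mm above the table; z up.
- stand_c: turned dark-wood ring stand, second smallest of four: opening 45 mm across, right through; 57 mm outside (foot 5 mm more), 13 mm high. Fits the 60 mm belly, whose gourd then has its underside 5 mm above the ring's. Loose, 35 g, on a fixed pale board (18 mm thick, 130 x 720 mm, long side about along y). Origin: centre of its underside, on the board 18 mm above the table; z up.
- stand_d: turned dark-wood ring stand, smallest of four: opening 32 mm across, right through; 43 mm outside (foot 5 mm more), 11 mm high. Fits the 44 mm belly, whose gourd then has its underside 5 mm above the ring's. Loose, 20 g, on a fixed pale board (18 mm thick, 130 x 720 mm, long side about along y). Origin: centre of its underside, on the board 18 mm above the table; z up.
- frame: bystander: white square picture frame 120 mm wide and 120 mm high, 20 mm deep, standing on a 50 x 70 mm foot (top at 128 mm), with a beaded bracelet behind clear film; stands beyond the display board. Loose, 220 g. Origin: centre of its underside; the frame's plane is its yz plane.
- pen: bystander: black burning pen lying in its steel rest (one body), base 110 x 60 mm, pen 180 mm long, up to 70 mm high; stands on the table at the left end of the row of gourds. Loose, 400 g. Origin: centre of the base's underside; the pen lies along x, tip towards -x.

How it is judged:
By the outcome, as a careful person would: the job done as asked, in the order asked, and still so for the second after the job is handed in, with the robot touching nothing.
It also fails if it takes over 109 s, if anything falls off the work surface, if the arm or the gripper's body presses on something with over 40 N, if the wrist force passes 120 N, or if a joint passes its speed limit or range.

## Working session

There is one attempt and no reset: what is moved stays moved. The work goes in short steps, Python scripts to look and compute and a tool call to move; the robot and the scene stay as the last step left them, time stands still between calls to the robot, and variables do not carry over. Pictures are saved under pics/ and viewed, at most 19 in all, crops included, and the job is handed in when it is done.

Besides the shell and the picture viewer there is one more tool, called after "Request:" as a command line: name --argument value ..., lists and objects as JSON in quotes. servo_tool: Moves the arm, as the interface text tells. Its arguments: {"type":"object","properties":{"deltas":{"type":"array"}},"required":["deltas"]}

```bash
mkdir -p pics; cat > h.py <<'E'
import numpy as np, cv2
from station import robot
def cam(n):
    c=robot.camera(n); return c['pixels'],np.array(c['intrinsics']),np.array(c['world_to_cam'])
def ray(K,T,uv,z):
    R,t=T[:3,:3],T[:3,3]; o=-R.T@t; d=R.T@np.linalg.solve(K,[uv[0],uv[1],1.]); return o+d*(z-o[2])/d[2]
def proj(K,T,p):
    q=K@(T[:3,:3]@np.array(p)+T[:3,3]); return q[:2]/q[2]
E
python3 - <<'E'
from h import *
o=robot.get_obs(); print({k:np.round(v,3) for k,v in o.items()})
for n in ['scene','side','wrist']:
    p,K,T=cam(n); cv2.imwrite(f'pics/{n}0.png',p[:,:,::-1]); print(n,K.round(1).tolist(),(-T[:3,:3].T@T[:3,3]).round(3),T[:3,:3].round(2).tolist()); np.savez(f'{n}0.npz',p=p,K=K,T=T)
E
```

```text
{'clock': np.float64(0.0), 'joint_positions': array([ 1.317,  0.333, -0.065,  1.461,  0.022,  1.35 , -0.089]), 'qvel': array([ 0.   , -0.003, -0.   , -0.   , -0.001,  0.002,  0.002]), 'joint_torque': array([ 0.0000e+00, -6.2325e+01,  2.5000e-02, -3.8989e+01, -6.1000e-02,
        4.0000e-02,  0.0000e+00]), 'position': array([ 0.143, -0.608,  0.222]), 'ee_rot': array([-3.119, -0.362,  0.   ]), 'force': array([-0.721, -0.024, -0.215]), 'ft_torque': array([-0.004, -0.008,  0.021]), 'grasp_force': np.float64(0.0), 'opening': np.float64(0.087)}
scene [[378.8, 0.0, 247.4], [0.0, 378.8, 182.9], [0.0, 0.0, 1.0]] [1.412 0.344 0.567] [[-0.3, 0.95, -0.0], [0.5, 0.15, -0.85], [-0.81, -0.26, -0.52]]
side [[466.0, 0.0, 262.5], [0.0, 466.0, 196.8], [0.0, 0.0, 1.0]] [0.204 0.753 0.879] [[-0.85, -0.53, 0.01], [-0.4, 0.63, -0.67], [0.35, -0.57, -0.74]]
wrist [[270.8, 0.0, 253.5], [0.0, 270.8, 188.5], [0.0, 0.0, 1.0]] [ 0.213 -0.592  0.384] [[0.23, -0.97, -0.0], [-0.94, -0.22, 0.26], [-0.25, -0.06, -0.97]]
```

View pics/scene0.png

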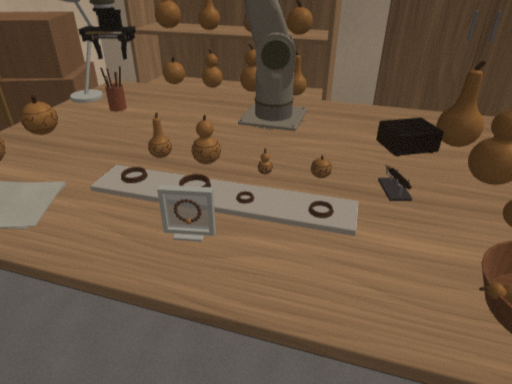

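View pics/side0.png

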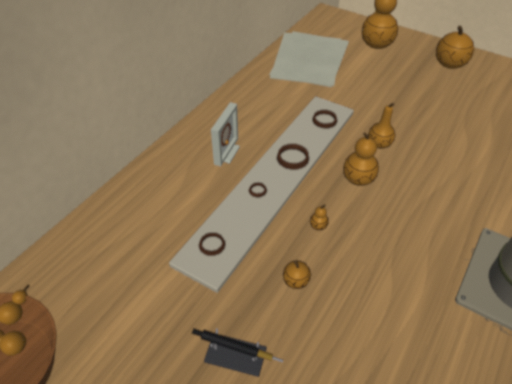

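The scene view shows neck (160,143), big (207,148), small (265,165) and round (321,168), with rings at (134,175), (195,183), (245,197) and (321,209). In the side view the gourds are neck (382,132), big (361,165), small (319,218) and round (297,274), with rings at (325,119), (293,156), (258,190) and (212,243).

```bash
cat > m.py <<'E'
from h import *
G={'big':.042,'neck':.0345,'round':.028,'small':.0205}
gs={'scene':dict(neck=(160,146),big=(207,150),small=(265,167),round=(321,168)),'side':dict(neck=(382,132),big=(361,168),small=(319,220),round=(297,274))}
rs={'scene':[(134,175),(195,183),(245,197),(321,209)],'side':[(325,119),(293,156),(258,190),(212,243)]}
vis=[]
for n in gs:
    f=np.load(n+'0.npz'); p,K,T=f['p'],f['K'],f['T']
    lab=cv2.cvtColor(p,cv2.COLOR_RGB2LAB).astype(int); hsv=cv2.cvtColor(p,cv2.COLOR_RGB2HSV)
    m=((hsv[:,:,1]>165)&(hsv[:,:,2]>40)).astype(np.uint8)
    m=cv2.morphologyEx(m,cv2.MORPH_CLOSE,np.ones((5,5)))
    for k,(u,v) in gs[n].items():
        print(n,k,'px',p[v,u],hsv[v,u])
        sub=np.zeros_like(m); sub[v-32:v+25,u-22:u+22]=m[v-32:v+25,u-22:u+22]
        d=cv2.distanceTransform(sub,cv2.DIST_L2,5); r=d.max(); vv,uu=np.argwhere(d>r-.3).mean(0)
        c=ray(K,T,(uu,vv),G[k]); dep=(T[:3,:3]@c+T[:3,3])[2]
        print('   ',(round(uu,1),round(vv,1)),'belly diam mm',round(2e3*r*dep/K[0,0]),c.round(4))
    for (u,v) in rs[n]:
        w=26; g=p[v-w:v+w,u-w:u+w].max(2); mk=(g<105).astype(np.uint8)
        nl,L,S,C=cv2.connectedComponentsWithStats(mk); b=min(range(1,nl),key=lambda i:np.hypot(*(C[i]-w))+ (50 if S[i,4]<25 else 0))
        cs,_=cv2.findContours((L==b).astype(np.uint8),cv2.RETR_EXTERNAL,cv2.CHAIN_APPROX_NONE)
        h=cv2.convexHull(cs[0]); e=cv2.fitEllipse(h); ctr=np.array(e[0])+[u-w,v-w]
        c=ray(K,T,ctr,.026); dep=(T[:3,:3]@c+T[:3,3])[2]
        print(n,'ring',ctr.round(1),'diam',round(1e3*max(e[1])*dep/K[0,0]),c.round(4))
    vis.append(m*255)
cv2.imwrite('pics/mask.png',np.hstack([vis[0][90:290,80:400],vis[1][80:300,150:420][:200]]))
E
python3 m.py
```

```text
scene neck px [118  83  50] [ 15 147 118]
    (np.float64(156.4), np.float64(138.2)) belly diam mm 7 [ 0.3915 -0.3049  0.0345]
scene big px [112  77  44] [ 15 155 112]
    (np.float64(203.3), np.float64(133.9)) belly diam mm 14 [ 0.3269 -0.1611  0.042 ]
scene small px [92 65 41] [ 14 141  92]
    (np.float64(266.0), np.float64(172.0)) belly diam mm 6 [0.4799 0.1019 0.0205]
scene round px [101  72  43] [ 15 146 101]
    (np.float64(318.7), np.float64(169.8)) belly diam mm 6 [0.4349 0.2479 0.028 ]
scene ring [133.5 174.8] diam 78 [ 0.6176 -0.2531  0.026 ]
scene ring [194.6 181.5] diam 88 [ 0.5998 -0.0704  0.026 ]
scene ring [244.6 197.2] diam 46 [0.6333 0.0863 0.026 ]
scene ring [320.6 209.1] diam 62 [0.6282 0.2818 0.026 ]
side neck px [176 126  55] [ 18 175 176]
    (np.float64(381.7), np.float64(134.7)) belly diam mm 67 [ 0.4433 -0.2717  0.0345]
side big px [182 133  62] [ 18 168 182]
    (np.float64(361.0), np.float64(167.5)) belly diam mm 83 [ 0.436  -0.1123  0.042 ]
side small px [187 136  66] [ 17 165 187]
    (np.float64(319.0), np.float64(220.5)) belly diam mm 38 [0.452  0.0854 0.0205]
side round px [181 131  59] [ 18 172 181]
    (np.float64(296.3), np.float64(274.3)) belly diam mm 53 [0.4221 0.2494 0.028 ]
side ring [324.4 118.8] diam 71 [ 0.6132 -0.2573  0.026 ]
side ring [292.6 156.4] diam 86 [ 0.612  -0.0682  0.026 ]
side ring [257.4 189.5] diam 43 [0.626  0.0846 0.026 ]
side ring [211.7 243.7] diam 58 [0.6231 0.2806 0.026 ]
```

View pics/mask.png

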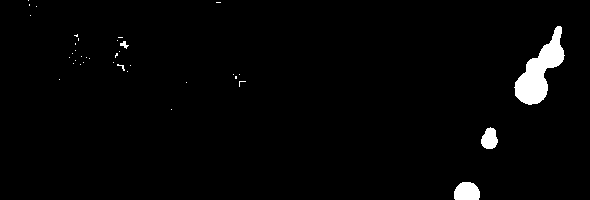

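The mask works in the side view only (all four bellies), and there the ring diameters identify b, a, d, c from left to right. So each gourd's ring is directly beyond it. I'm moving over the big gourd now and will refine with the wrist camera.

Request:
servo_tool --deltas '[{"linear":[20,35,4],"angular":[0,0,-0.046],"hand":1},{"linear":[40,70,8],"angular":[0,0,-0.092],"hand":1},{"linear":[60,105,12],"angular":[0,0,-0.138],"hand":1},{"linear":[80,140,16],"angular":[0,0,-0.185],"hand":1},{"linear":[100,175,20],"angular":[0,0,-0.231],"hand":1}]'

```text
clock: 0.57
position: [0.2435, -0.4316, 0.2425]
ee_rot: [3.142, -0.004, -0.001]
force: [0.6, 0.2, 0.7]
opening: 0.0868
grasp_force: 0.0
```

Request:
servo_tool --deltas '[{"linear":[20,35,4],"angular":[0,0,0],"hand":1},{"linear":[40,70,8],"angular":[0,0,0],"hand":1},{"linear":[60,105,12],"angular":[0,0,0],"hand":1},{"linear":[80,140,16],"angular":[0,0,0],"hand":1},{"linear":[100,175,20],"angular":[0,0,0],"hand":1}]'

```text
clock: 0.98
position: [0.3434, -0.2565, 0.2628]
ee_rot: [3.141, -0.001, -0.0]
force: [0.3, -1.1, 0.4]
opening: 0.0871
grasp_force: 0.0
```

Request:
servo_tool --deltas '[{"linear":[20,35,4],"angular":[0,0,0],"hand":1},{"linear":[40,70,8],"angular":[0,0,0],"hand":1},{"linear":[60,105,12],"angular":[0,0,0],"hand":1},{"linear":[80,130,16],"angular":[0,0,0],"hand":1},{"linear":[93,146,20],"angular":[0,0,0],"hand":1}]'

```text
clock: 1.4
position: [0.4373, -0.1089, 0.283]
ee_rot: [3.141, 0.005, 0.001]
force: [0.3, -0.6, -0.3]
opening: 0.0871
grasp_force: 0.0
```

```bash
python3 - <<'E'
from h import *
o=robot.get_obs(); print(o['clock'],o['position'].round(4),o['ee_rot'].round(3),o['joint_positions'].round(2),o['force'].round(2))
p,K,T=cam('wrist'); np.savez('w1.npz',p=p,K=K,T=T)
q=p[:,:,::-1].copy()
for c,z in [((.436,-.112),.113),((.443,-.272),.1),((.452,.085),.053),((.422,.249),.028),((.608,-.069),.026),((.614,-.256),.026),((.627,.085),.026),((.624,.281),.026)]:
    u=proj(K,T,(*c,z)); print(c,u.round(0)); cv2.circle(q,tuple(int(x) for x in u),2,(0,255,0),-1)
cv2.imwrite('pics/w1.png',q)
E
```

```text
1.4 [ 0.4373 -0.1089  0.283 ] [3.141e+00 5.000e-03 1.000e-03] [ 0.79 -0.06 -0.61  1.77 -0.04  1.42 -1.38] [ 0.3  -0.65 -0.26]
(0.436, -0.112) [256. 176.]
(0.443, -0.272) [380. 169.]
(0.452, 0.085) [120. 156.]
(0.422, 0.249) [ 26. 172.]
(0.608, -0.069) [226.  42.]
(0.614, -0.256) [360.  38.]
(0.627, 0.085) [114.  26.]
(0.624, 0.281) [-28.  28.]
```

View pics/w1.png

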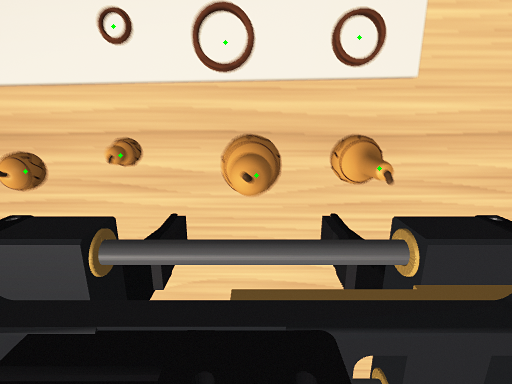

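The wrist view shows rings d (114,26), a (223,36) and b (358,37) near the predicted dots. The gourds are big (251,165), small (124,153), round (22,170) and neck (358,160). I'll refine from this view.

```bash
cat > wm.py <<'E'
from h import *
G={'big':.042,'neck':.0345,'round':.028,'small':.0205}
def refine(f,gs,rs,tb=130):
    p,K,T=f['p'],f['K'],f['T']
    hsv=cv2.cvtColor(p,cv2.COLOR_RGB2HSV)
    m=((p[:,:,2]<tb)&(hsv[:,:,1]>60)).astype(np.uint8)
    m=cv2.morphologyEx(m,cv2.MORPH_CLOSE,cv2.getStructuringElement(cv2.MORPH_ELLIPSE,(7,7)))
    m=cv2.morphologyEx(m,cv2.MORPH_OPEN,np.ones((3,3)))
    n,L,S,C=cv2.connectedComponentsWithStats(m)
    for k,(u,v) in gs.items():
        i=L[v,u]; d=cv2.distanceTransform(np.pad((L==i).astype(np.uint8),1),cv2.DIST_L2,5); r=d.max(); vv,uu=np.argwhere(d>r-.4).mean(0)-1
        c=ray(K,T,(uu,vv),G[k]); dep=(T[:3,:3]@c+T[:3,3])[2]
        print(k,i,S[i],(round(uu,1),round(vv,1)),'diam',round(2e3*r*dep/K[0,0]),c.round(4))
    mk=(p.max(2)<130).astype(np.uint8); n,L,S,C=cv2.connectedComponentsWithStats(mk)
    for k,(u,v,h) in rs.items():
        i=min((j for j in range(1,n) if S[j,4]>40),key=lambda j:np.hypot(*(C[j]-[u,v])))
        cs,_=cv2.findContours((L==i).astype(np.uint8),cv2.RETR_EXTERNAL,cv2.CHAIN_APPROX_NONE)
        e=cv2.fitEllipse(cv2.convexHull(max(cs,key=len))); c=ray(K,T,e[0],.018+h*.6); dep=(T[:3,:3]@c+T[:3,3])[2]
        print('ring',k,np.round(e[0],1),'diam',round(1e3*max(e[1])*dep/K[0,0]),c.round(4))
    return m
E
python3 - <<'E'
from wm import *
f=np.load('w1.npz')
print(f['p'][[165,153,120,120],[270,130,200,300]])
m=refine(f,dict(big=(251,160),small=(126,152),round=(25,172),neck=(355,158)),dict(a=(223,36,.018),b=(358,37,.015),d=(114,26,.011)))
cv2.imwrite('pics/wm1.png',m[:220]*255)
E
```

```text
[[143  91  41]
 [159 103  45]
 [233 186 122]
 [236 190 126]]
big 12 [    0   107   512   171 51380] (np.float64(252.0), np.float64(143.0)) diam 99 [ 0.4698 -0.106   0.042 ]
small 12 [    0   107   512   171 51380] (np.float64(252.0), np.float64(143.0)) diam 104 [ 0.4677 -0.1059  0.0205]
round 12 [    0   107   512   171 51380] (np.float64(252.0), np.float64(143.0)) diam 102 [ 0.4684 -0.106   0.028 ]
neck 12 [    0   107   512   171 51380] (np.float64(252.0), np.float64(143.0)) diam 101 [ 0.469  -0.106   0.0345]
ring a [223.   36.4] diam 96 [ 0.6143 -0.0654  0.0288]
ring b [358.4  36.4] diam 84 [ 0.6156 -0.2534  0.027 ]
ring d [114.8  25.1] diam 51 [0.629  0.0844 0.0246]
```

View pics/wm1.png

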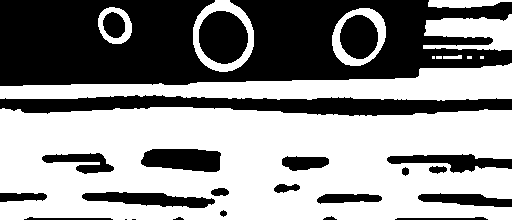

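The threshold let in the table, so the gourd fits from that mask are invalid. The rings segmented cleanly at (115,25), (223,36) and (358,36).

```bash
python3 - <<'E'
from wm import *
f=np.load('w1.npz')
m=refine(f,dict(big=(251,160),small=(126,152),round=(25,172),neck=(355,158)),{},tb=85)
p,K,T=f['p'],f['K'],f['T']
for uv in [(251,172)]: print('lobe guess',ray(K,T,uv,.113).round(4))
E
```

```text
big 4 [ 222  134   59   62 2879] (np.float64(251.0), np.float64(163.5)) diam 89 [ 0.4392 -0.1046  0.042 ]
small 6 [107 138  35  28 787] (np.float64(125.5), np.float64(151.7)) diam 44 [0.4534 0.0922 0.0205]
round 7 [   0  151   47   40 1510] (np.float64(22.0), np.float64(171.0)) diam 61 [0.4234 0.2545 0.028 ]
neck 5 [ 331  135   62   50 2299] (np.float64(356.0), np.float64(159.0)) diam 75 [ 0.4455 -0.2647  0.0345]
lobe guess [ 0.4407 -0.1053  0.113 ]
```

Request:
servo_tool --deltas '[{"linear":[2,4,-25],"angular":[0,0,0],"hand":1},{"linear":[2,4,-55],"angular":[0,0,0],"hand":1},{"linear":[2,4,-85],"angular":[0,0,0],"hand":1},{"linear":[2,4,-115],"angular":[0,0,0],"hand":1},{"linear":[2,4,-140],"angular":[0,0,0],"hand":1}]'

```text
clock: 1.87
position: [0.4371, -0.1085, 0.1405]
ee_rot: [-3.142, 0.0, 0.002]
force: [0.8, -0.6, -0.3]
opening: 0.0869
grasp_force: 0.0
```

Request:
servo_tool --deltas '[{"linear":[0,0,-15],"angular":[0,0,0],"hand":1},{"linear":[0,0,-30],"angular":[0,0,0],"hand":1},{"linear":[0,0,-40],"angular":[0,0,0],"hand":1},{"linear":[0,0,-46],"angular":[0,0,0],"hand":1},{"linear":[0,0,-46],"angular":[0,0,0],"hand":1}]'

```text
clock: 2.28
position: [0.4373, -0.1084, 0.0957]
ee_rot: [-3.141, 0.0, 0.002]
force: [-0.3, 0.1, -0.1]
opening: 0.0868
grasp_force: 0.0
```

```bash
python3 - <<'E'
from h import *
a=[]
for n in ['side','wrist']:
    p,K,T=cam(n); np.savez(n+'2.npz',p=p,K=K,T=T); a.append(p[:,:,::-1])
cv2.imwrite('pics/b2.png',np.hstack([a[0][60:300,200:480],a[1][60:300]]))
E
```

```text
(no output)
```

View pics/b2.png

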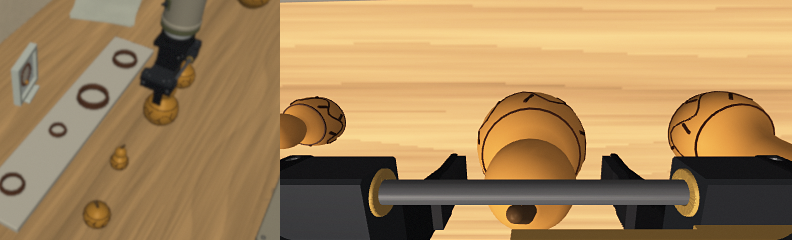

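The gripper is centred on the big gourd in the closing direction: lobe at wrist column ≈256, finger gap centre ≈254. The neck and small gourds are clear.

```bash
python3 - <<'E'
from h import *
f=np.load('wrist2.npz'); K,T=f['K'],f['T']
print(ray(K,T,(256,244),.113), ray(K,T,(253,171),.042), proj(K,T,(.438,-.108,.113)),proj(K,T,(.438,-.108,.042)))
E
```

```text
[ 0.43618376 -0.10955318  0.113     ] [ 0.465664   -0.10762054  0.042     ] [253.36654732 241.18087523] [253.45418802 203.31181148]
```

Request:
servo_tool --deltas '[{"linear":[1,0,0],"angular":[0,0,0],"hand":0.3},{"linear":[1,0,0],"angular":[0,0,0],"hand":0.1},{"linear":[1,0,0],"angular":[0,0,0],"hand":-0.3},{"linear":[1,0,0],"angular":[0,0,0],"hand":-1},{"linear":[1,0,0],"angular":[0,0,0],"hand":-1}]'

```text
clock: 2.8
position: [0.4391, -0.1085, 0.0968]
ee_rot: [3.141, -0.0, 0.001]
force: [-1.0, -0.4, -0.3]
opening: 0.0616
grasp_force: 0.0
```

Request:
servo_tool --deltas '[{"linear":[0,0,0],"angular":[0,0,0],"hand":-1},{"linear":[0,0,0],"angular":[0,0,0],"hand":-1},{"linear":[0,0,0],"angular":[0,0,0],"hand":-1},{"linear":[0,0,0],"angular":[0,0,0],"hand":-1},{"linear":[0,0,0],"angular":[0,0,0],"hand":-1}]'

```text
clock: 3.22
position: [0.4391, -0.1084, 0.0966]
ee_rot: [3.142, -0.0, 0.0]
force: [0.1, 1.0, 1.1]
opening: 0.0525
grasp_force: 30.0
```

Request:
servo_tool --deltas '[{"linear":[0,0,8],"angular":[0,0,0],"hand":-1},{"linear":[0,0,22],"angular":[0,0,0],"hand":-1},{"linear":[0,0,38],"angular":[0,0,0],"hand":-1},{"linear":[5,1,54],"angular":[0,0,0],"hand":-1},{"linear":[20,5,65],"angular":[0,0,0],"hand":-1}]'

```text
clock: 3.63
position: [0.4583, -0.1043, 0.1633]
ee_rot: [3.14, -0.003, 0.0]
force: [1.5, 0.1, -0.9]
opening: 0.0522
grasp_force: 30.0
```

Request:
servo_tool --deltas '[{"linear":[30,7,3],"angular":[0,0,0],"hand":-1},{"linear":[65,15,5],"angular":[0,0,0],"hand":-1},{"linear":[100,24,5],"angular":[0,0,0],"hand":-1},{"linear":[135,32,5],"angular":[0,0,0],"hand":-1},{"linear":[154,36,5],"angular":[0,0,0],"hand":-1}]'

```text
clock: 4.05
position: [0.6156, -0.0662, 0.1664]
ee_rot: [-3.14, -0.001, -0.001]
force: [-0.4, 0.9, -1.0]
opening: 0.0519
grasp_force: 30.0
```

Request:
servo_tool --deltas '[{"linear":[0,0,-5],"angular":[0,0,0],"hand":-1},{"linear":[0,0,-10],"angular":[0,0,0],"hand":-1},{"linear":[0,0,-15],"angular":[0,0,0],"hand":-1},{"linear":[0,0,-15],"angular":[0,0,0],"hand":-1},{"linear":[0,0,-15],"angular":[0,0,0],"hand":-1}]'

```text
clock: 4.47
position: [0.612, -0.0682, 0.1515]
ee_rot: [3.141, -0.002, -0.001]
force: [-0.2, 0.6, -1.0]
opening: 0.052
grasp_force: 30.0
```

```bash
python3 - <<'E'
from h import *
a=[]
o=robot.get_obs(); print(o['position'].round(4))
for n in ['side','scene','wrist']:
    p,K,T=cam(n); np.savez(n+'3.npz',p=p,K=K,T=T); a.append(p[:,:,::-1])
cv2.imwrite('pics/b3.png',np.vstack([np.hstack([cv2.resize(a[0][50:230,200:400],None,fx=2,fy=2),cv2.resize(a[1][90:270,100:300],None,fx=2,fy=2)]),cv2.copyMakeBorder(a[2][:240],0,0,0,288,0)]))
E
```

```text
[ 0.612  -0.0682  0.1515]
```

View pics/b3.png

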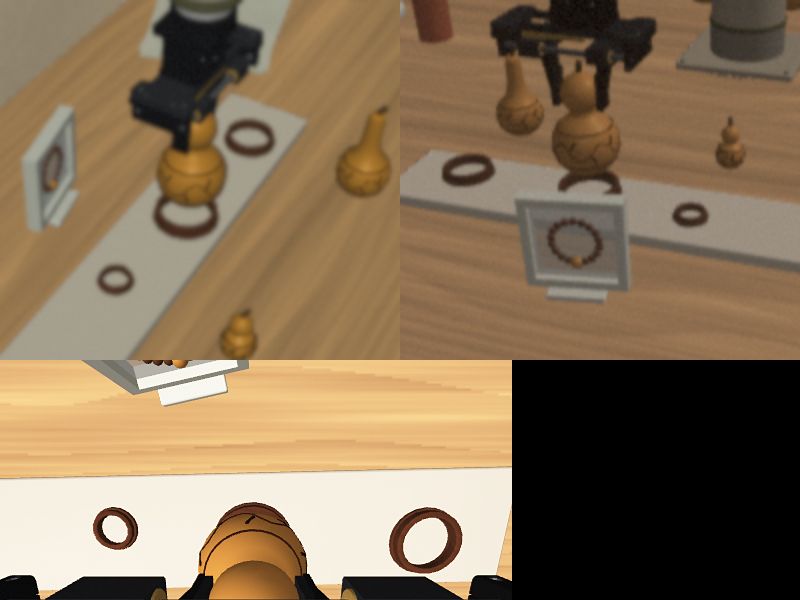

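The big gourd hangs upright over ring a. Side view: belly ≈(296,136), ring ≈(293,156). Scene view: belly ≈(192.5,161). The frame is clear.

```bash
python3 - <<'E'
from h import *
for n,uv in [('side',(296,136)),('scene',(192.5,161))]:
    f=np.load(n+'3.npz'); K,T=f['K'],f['T']
    print(n,'gourd',ray(K,T,uv,.097),'proj tcp',proj(K,T,(.612,-.068,.097)))
f=np.load('wrist3.npz')
from wm import refine
refine(f,{},dict(b=(425,180,.015),d=(115,168,.011)))
E
```

```text
side gourd [ 0.60840495 -0.07079454  0.097     ] proj tcp [294.23903388 136.09873189]
scene gourd [ 0.61142599 -0.06536104  0.097     ] proj tcp [191.49622044 160.95795012]
ring b [425.1 180.3] diam 80 [ 0.6159 -0.2547  0.027 ]
ring d [115.3 168.1] diam 50 [0.629  0.0824 0.0246]
```

Request:
servo_tool --deltas '[{"linear":[2,1,-6],"angular":[0,0,0],"hand":-1},{"linear":[2,1,-12],"angular":[0,0,0],"hand":-1},{"linear":[2,1,-18],"angular":[0,0,0],"hand":-1},{"linear":[2,1,-23],"angular":[0,0,0],"hand":-1},{"linear":[2,1,-26],"angular":[0,0,0],"hand":-1}]'

```text
clock: 5.03
position: [0.6145, -0.0664, 0.1243]
ee_rot: [-3.141, 0.0, 0.002]
force: [-0.2, 0.3, -0.5]
opening: 0.0525
grasp_force: 30.0
```

Request:
servo_tool --deltas '[{"linear":[0,0,-1],"angular":[0,0,0],"hand":-1},{"linear":[0,0,-2],"angular":[0,0,0],"hand":-1},{"linear":[0,0,-3],"angular":[0,0,0],"hand":-1},{"linear":[0,0,-4],"angular":[0,0,0],"hand":-1},{"linear":[0,0,-5],"angular":[0,0,0],"hand":-1}]'

```text
clock: 5.45
position: [0.6152, -0.0666, 0.1208]
ee_rot: [3.141, -0.0, 0.001]
force: [1.3, -0.2, 1.4]
opening: 0.0526
grasp_force: 30.0
```

Request:
servo_tool --deltas '[{"linear":[0,0,-0.5],"angular":[0,0,0],"hand":-1},{"linear":[0,0,-1],"angular":[0,0,0],"hand":-1},{"linear":[0,0,-1],"angular":[0,0,0],"hand":-1},{"linear":[0,0,-1],"angular":[0,0,0],"hand":-1},{"linear":[0,0,-1],"angular":[0,0,0],"hand":-1}]'

```text
clock: 5.87
position: [0.6153, -0.0669, 0.1201]
ee_rot: [3.141, -0.001, 0.001]
force: [0.2, -2.1, 4.7]
opening: 0.0522
grasp_force: 30.0
```

Request:
servo_tool --deltas '[{"linear":[0,0,0],"angular":[0,0,0],"hand":0.25},{"linear":[0,0,0],"angular":[0,0,0],"hand":0.3},{"linear":[0,0,0],"angular":[0,0,0],"hand":0.4},{"linear":[0,0,0],"angular":[0,0,0],"hand":0.7},{"linear":[0,0,0],"angular":[0,0,0],"hand":1}]'

```text
clock: 6.28
position: [0.6148, -0.0661, 0.1193]
ee_rot: [-3.141, -0.0, 0.001]
force: [0.4, -0.2, 0.0]
opening: 0.0673
grasp_force: 0.0
```

Request:
servo_tool --deltas '[{"linear":[0,0,0],"angular":[0,0,0],"hand":1},{"linear":[0,0,0],"angular":[0,0,0],"hand":1},{"linear":[0,0,0],"angular":[0,0,0],"hand":1},{"linear":[0,0,10],"angular":[0,0,0],"hand":1},{"linear":[0,0,25],"angular":[0,0,0],"hand":1}]'

```text
clock: 6.7
position: [0.6141, -0.0665, 0.144]
ee_rot: [-3.141, 0.0, 0.004]
force: [-0.4, 0.1, 0.4]
opening: 0.0863
grasp_force: 0.0
```

Request:
servo_tool --deltas '[{"linear":[0,0,25],"angular":[0,0,0],"hand":1},{"linear":[0,0,50],"angular":[0,0,0],"hand":1},{"linear":[0,0,80],"angular":[0,0,0],"hand":1},{"linear":[-20,-25,95],"angular":[0,0,0],"hand":1},{"linear":[-45,-50,95],"angular":[0,0,0],"hand":1}]'

```text
clock: 7.12
position: [0.5721, -0.1146, 0.2442]
ee_rot: [-3.141, -0.007, -0.01]
force: [-0.1, -1.9, 0.5]
opening: 0.0873
grasp_force: 0.0
```

Request:
servo_tool --deltas '[{"linear":[-25,-30,0],"angular":[0,0,0],"hand":1},{"linear":[-50,-60,0],"angular":[0,0,0],"hand":1},{"linear":[-75,-90,0],"angular":[0,0,0],"hand":1},{"linear":[-100,-120,0],"angular":[0,0,0],"hand":1},{"linear":[-125,-150,0],"angular":[0,0,0],"hand":1}]'

```text
clock: 7.53
position: [0.4437, -0.2676, 0.2407]
ee_rot: [3.141, 0.0, 0.002]
force: [0.7, -0.7, -0.2]
opening: 0.087
grasp_force: 0.0
```

```bash
python3 - <<'E'
from h import *
a=[]
o=robot.get_obs(); print(o['position'].round(4),o['opening'])
for n in ['side','scene','wrist']:
    p,K,T=cam(n); np.savez(n+'4.npz',p=p,K=K,T=T); a.append(p[:,:,::-1])
cv2.imwrite('pics/b4.png',np.vstack([np.hstack([cv2.resize(a[0][50:180,200:400],None,fx=2,fy=2),cv2.resize(a[1][100:230,100:300],None,fx=2,fy=2)]),cv2.copyMakeBorder(a[2][:340],0,0,0,288,0)]))
E
```

```text
[ 0.4437 -0.2676  0.2407] 0.08697199116742534
```

View pics/b4.png

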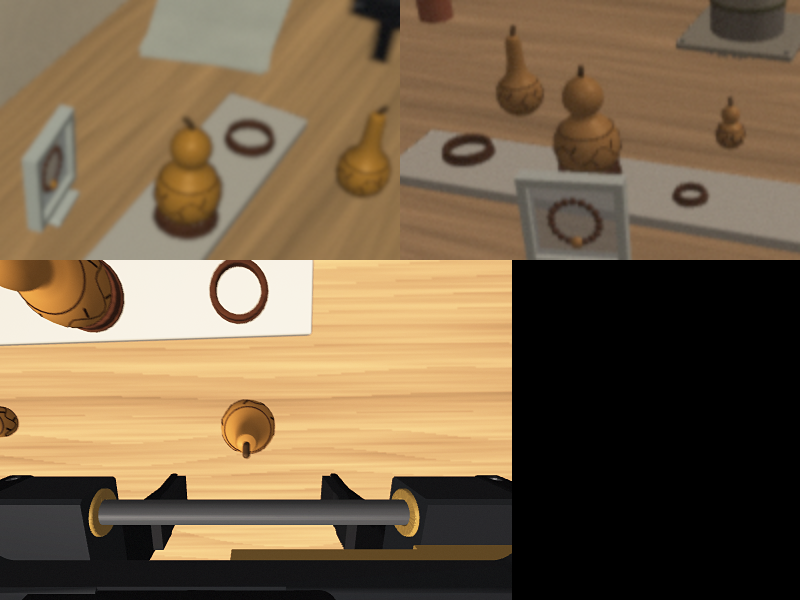

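The big gourd is upright and seated in ring a. The neck gourd is at wrist (247,165), upright, and ring b is at (239,30).

```bash
python3 - <<'E'
from wm import *
f=np.load('wrist4.npz')
refine(f,dict(neck=(236,165)),dict(b=(239,30,.015)),tb=85)
E
```

```text
neck 3 [ 221  139   54   59 2376] (np.float64(247.5), np.float64(166.0)) diam 72 [ 0.4449 -0.2643  0.0345]
ring b [238.5  30.1] diam 82 [ 0.6143 -0.2556  0.027 ]
```

Request:
servo_tool --deltas '[{"linear":[0,2,-25],"angular":[0,0,0],"hand":1},{"linear":[0,2,-55],"angular":[0,0,0],"hand":1},{"linear":[0,2,-85],"angular":[0,0,0],"hand":1},{"linear":[0,2,-115],"angular":[0,0,0],"hand":1},{"linear":[0,2,-135],"angular":[0,0,0],"hand":1}]'

```text
clock: 8.1
position: [0.4452, -0.2625, 0.1026]
ee_rot: [-3.14, -0.003, 0.002]
force: [0.8, -0.1, 1.0]
opening: 0.087
grasp_force: 0.0
```

Request:
servo_tool --deltas '[{"linear":[0,0,-10],"angular":[0,0,0],"hand":1},{"linear":[0,0,-18],"angular":[0,0,0],"hand":1},{"linear":[0,0,-18],"angular":[0,0,0],"hand":1},{"linear":[0,0,-18],"angular":[0,0,0],"hand":0.3},{"linear":[0,0,-18],"angular":[0,0,0],"hand":0}]'

```text
clock: 8.52
position: [0.446, -0.2647, 0.088]
ee_rot: [3.14, 0.0, 0.003]
force: [-0.0, 1.0, -0.4]
opening: 0.0803
grasp_force: 0.0
```

```bash
python3 - <<'E'
from h import *
o=robot.get_obs(); print(o['position'].round(4),o['opening'])
p,K,T=cam('wrist'); np.savez('wrist5.npz',p=p,K=K,T=T)
cv2.imwrite('pics/b5.png',p[60:340,100:420,::-1])
print([proj(K,T,(*o['position'][:2],z)).round(0) for z in (.106,.122,.148,.0345)])
E
```

```text
[ 0.446  -0.2647  0.088 ] 0.08030102442023251
[array([254., 243.]), array([254., 256.]), array([255., 286.]), array([254., 204.])]
```

View pics/b5.png

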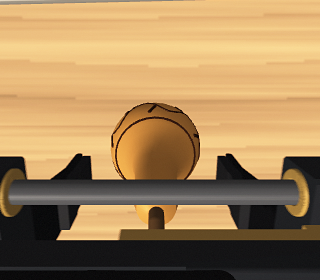

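The neck is between the fingers, at column ≈257 against 254 expected, so about 1.5 mm off.

Request:
servo_tool --deltas '[{"linear":[0,-1.5,0],"angular":[0,0,0],"hand":0},{"linear":[0,-1.5,0],"angular":[0,0,0],"hand":-0.2},{"linear":[0,-1.5,0],"angular":[0,0,0],"hand":-0.3},{"linear":[0,-1.5,0],"angular":[0,0,0],"hand":-0.4},{"linear":[0,-1.5,0],"angular":[0,0,0],"hand":-1}]'

```text
clock: 8.98
position: [0.445, -0.266, 0.0867]
ee_rot: [3.141, -0.001, 0.0]
force: [-0.9, -0.5, -0.1]
opening: 0.0444
grasp_force: 0.0
```

Request:
servo_tool --deltas '[{"linear":[0,0,0],"angular":[0,0,0],"hand":-1},{"linear":[0,0,0],"angular":[0,0,0],"hand":-1},{"linear":[0,0,0],"angular":[0,0,0],"hand":-1},{"linear":[0,0,0],"angular":[0,0,0],"hand":-1},{"linear":[0,0,0],"angular":[0,0,0],"hand":-1}]'

```text
clock: 9.4
position: [0.445, -0.2659, 0.0865]
ee_rot: [-3.142, 0.0, 0.0]
force: [-0.1, 0.6, -0.3]
opening: 0.026
grasp_force: 30.0
```

Request:
servo_tool --deltas '[{"linear":[0,0,0],"angular":[0,0,0],"hand":-1},{"linear":[0,0,0],"angular":[0,0,0],"hand":-1},{"linear":[0,0,0],"angular":[0,0,0],"hand":-1},{"linear":[0,0,0],"angular":[0,0,0],"hand":-1},{"linear":[0,0,0],"angular":[0,0,0],"hand":-1}]'

```text
clock: 9.82
position: [0.445, -0.2659, 0.0865]
ee_rot: [3.142, -0.0, -0.0]
force: [-0.4, -0.0, -0.6]
opening: 0.0258
grasp_force: 29.9
```

Request:
servo_tool --deltas '[{"linear":[0,0,8],"angular":[0,0,0],"hand":-1},{"linear":[0,0,22],"angular":[0,0,0],"hand":-1},{"linear":[0,0,38],"angular":[0,0,0],"hand":-1},{"linear":[5,0,54],"angular":[0,0,0],"hand":-1},{"linear":[20,1,65],"angular":[0,0,0],"hand":-1}]'

```text
clock: 10.23
position: [0.4643, -0.2659, 0.1537]
ee_rot: [3.14, -0.003, 0.0]
force: [1.6, 0.2, -0.8]
opening: 0.0256
grasp_force: 29.9
```

Request:
servo_tool --deltas '[{"linear":[30,2,0],"angular":[0,0,0],"hand":-1},{"linear":[65,4,0],"angular":[0,0,0],"hand":-1},{"linear":[100,7,0],"angular":[0,0,0],"hand":-1},{"linear":[132,9,0],"angular":[0,0,0],"hand":-1},{"linear":[150,10,0],"angular":[0,0,0],"hand":-1}]'

```text
clock: 10.65
position: [0.6178, -0.2536, 0.1517]
ee_rot: [-3.141, -0.002, -0.002]
force: [0.4, 0.1, -0.3]
opening: 0.0259
grasp_force: 29.9
```

Request:
servo_tool --deltas '[{"linear":[0,0,-5],"angular":[0,0,0],"hand":-1},{"linear":[0,0,-10],"angular":[0,0,0],"hand":-1},{"linear":[0,0,-15],"angular":[0,0,0],"hand":-1},{"linear":[0,0,-15],"angular":[0,0,0],"hand":-1},{"linear":[0,0,-15],"angular":[0,0,0],"hand":-1}]'

```text
clock: 11.07
position: [0.6138, -0.2556, 0.1365]
ee_rot: [3.141, -0.002, -0.002]
force: [-0.8, 0.1, -0.5]
opening: 0.0259
grasp_force: 29.9
```

```bash
python3 - <<'E'
from h import *
a=[]
o=robot.get_obs(); print(o['position'].round(4))
for n in ['side','scene']:
    p,K,T=cam(n); a.append(p[:,:,::-1]); print(n,'belly expected',proj(K,T,(.615,-.255,o['position'][2]-.052)),'ring',proj(K,T,(.615,-.255,.027)))
cv2.imwrite('pics/b6.png',np.hstack([cv2.resize(a[0][40:190,250:380],None,fx=3,fy=3),cv2.resize(a[1][80:230,80:210],None,fx=3,fy=3)]))
E
```

```text
[ 0.6138 -0.2556  0.1365]
side belly expected [325.81910067 102.47732385] ring [323.5538421  118.69484123]
scene belly expected [130.03412714 156.04864642] ring [133.32753185 173.93222215]
```

View pics/b6.png

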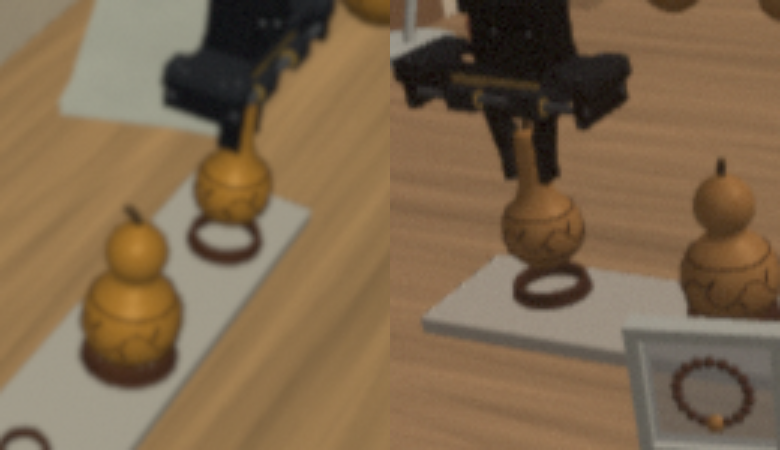

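The belly (side 327.7,102.3; scene 130.7,156.7) and ring b (325,119.7; 134,174.7) share the same small offset from prediction, so they're aligned. Lowering.

Request:
servo_tool --deltas '[{"linear":[1,0,-5],"angular":[0,0,0],"hand":-1},{"linear":[1,0,-10],"angular":[0,0,0],"hand":-1},{"linear":[1,0,-15],"angular":[0,0,0],"hand":-1},{"linear":[1,0,-19],"angular":[0,0,0],"hand":-1},{"linear":[1,0,-22],"angular":[0,0,0],"hand":-1}]'

```text
clock: 11.58
position: [0.6157, -0.2548, 0.1136]
ee_rot: [-3.141, 0.0, 0.001]
force: [-0.1, 1.1, -0.3]
opening: 0.0259
grasp_force: 29.9
```

Request:
servo_tool --deltas '[{"linear":[0,0,-1],"angular":[0,0,0],"hand":-1},{"linear":[0,0,-2],"angular":[0,0,0],"hand":-1},{"linear":[0,0,-3],"angular":[0,0,0],"hand":-1},{"linear":[0,0,-4],"angular":[0,0,0],"hand":-1},{"linear":[0,0,-4.5],"angular":[0,0,0],"hand":-1}]'

```text
clock: 12.0
position: [0.6161, -0.2551, 0.1102]
ee_rot: [3.141, -0.0, 0.0]
force: [-0.7, -0.2, 0.9]
opening: 0.0257
grasp_force: 30.0
```

Request:
servo_tool --deltas '[{"linear":[0,0,-0.5],"angular":[0,0,0],"hand":-1},{"linear":[0,0,-0.5],"angular":[0,0,0],"hand":-1},{"linear":[0,0,-0.5],"angular":[0,0,0],"hand":-1},{"linear":[0,0,-0.5],"angular":[0,0,0],"hand":-1},{"linear":[0,0,-0.5],"angular":[0,0,0],"hand":-1}]'

```text
clock: 12.42
position: [0.6161, -0.2552, 0.1099]
ee_rot: [3.141, -0.001, 0.001]
force: [-0.7, -0.9, 3.8]
opening: 0.0263
grasp_force: 30.1
```

Request:
servo_tool --deltas '[{"linear":[0,0,0],"angular":[0,0,0],"hand":-0.35},{"linear":[0,0,0],"angular":[0,0,0],"hand":-0.25},{"linear":[0,0,0],"angular":[0,0,0],"hand":0},{"linear":[0,0,0],"angular":[0,0,0],"hand":0.4},{"linear":[0,0,0],"angular":[0,0,0],"hand":1}]'

```text
clock: 12.83
position: [0.6159, -0.2547, 0.1093]
ee_rot: [-3.141, -0.0, 0.0]
force: [-0.4, -0.3, -0.2]
opening: 0.045
grasp_force: 0.0
```

Request:
servo_tool --deltas '[{"linear":[0,0,0],"angular":[0,0,0],"hand":1},{"linear":[0,0,5],"angular":[0,0,0],"hand":1},{"linear":[0,0,25],"angular":[0,0,0],"hand":1},{"linear":[0,0,55],"angular":[0,0,0],"hand":1},{"linear":[0,0,90],"angular":[0,0,0],"hand":1}]'

```text
clock: 13.25
position: [0.615, -0.2546, 0.1993]
ee_rot: [-3.14, -0.0, 0.004]
force: [0.6, -0.3, 0.1]
opening: 0.078
grasp_force: 0.0
```

Request:
servo_tool --deltas '[{"linear":[-10,5,25],"angular":[0,0,0],"hand":1},{"linear":[-30,30,40],"angular":[0,0,0],"hand":1},{"linear":[-50,65,45],"angular":[0,0,0],"hand":1},{"linear":[-65,100,50],"angular":[0,0,0],"hand":1},{"linear":[-80,135,50],"angular":[0,0,0],"hand":1}]'

```text
clock: 13.67
position: [0.5355, -0.1186, 0.2512]
ee_rot: [3.141, -0.001, 0.003]
force: [0.2, 0.9, 0.7]
opening: 0.0866
grasp_force: 0.0
```

Request:
servo_tool --deltas '[{"linear":[-10,38,0],"angular":[0,0,0],"hand":1},{"linear":[-20,76,0],"angular":[0,0,0],"hand":1},{"linear":[-30,114,0],"angular":[0,0,0],"hand":1},{"linear":[-40,152,0],"angular":[0,0,0],"hand":1},{"linear":[-50,190,0],"angular":[0,0,0],"hand":1}]'

```text
clock: 14.08
position: [0.4851, 0.0718, 0.2502]
ee_rot: [3.141, -0.0, 0.002]
force: [1.4, 1.0, -0.3]
opening: 0.087
grasp_force: 0.0
```

Request:
servo_tool --deltas '[{"linear":[-13,38,0],"angular":[0,0,0],"hand":1},{"linear":[-26,76,0],"angular":[0,0,0],"hand":1},{"linear":[-39,114,0],"angular":[0,0,0],"hand":1},{"linear":[-52,150,0],"angular":[0,0,0],"hand":1},{"linear":[-63,182,0],"angular":[0,0,0],"hand":1}]'

```text
clock: 14.5
position: [0.4215, 0.2545, 0.2503]
ee_rot: [3.141, 0.002, 0.002]
force: [0.6, 0.1, -0.3]
opening: 0.0871
grasp_force: 0.0
```

```bash
python3 - <<'E'
from wm import *
a=[]
o=robot.get_obs(); print(o['clock'],o['position'].round(4),o['opening'])
for n in ['side','scene','wrist']:
    p,K,T=cam(n); np.savez(n+'7.npz',p=p,K=K,T=T); a.append(p[:,:,::-1])
f=np.load('wrist7.npz'); print(proj(f['K'],f['T'],(.4234,.2525,.028)).round(),proj(f['K'],f['T'],(.624,.281,.026)).round())
cv2.imwrite('pics/b7.png',np.vstack([np.hstack([cv2.resize(a[0][50:180,200:400],None,fx=2,fy=2),cv2.resize(a[1][100:230,80:280],None,fx=2,fy=2)]),cv2.copyMakeBorder(a[2][:340],0,0,0,288,0)]))
E
```

```text
14.5 [0.4215 0.2545 0.2503] 0.08714693068915982
[258. 165.] [237.   6.]
```

View pics/b7.png

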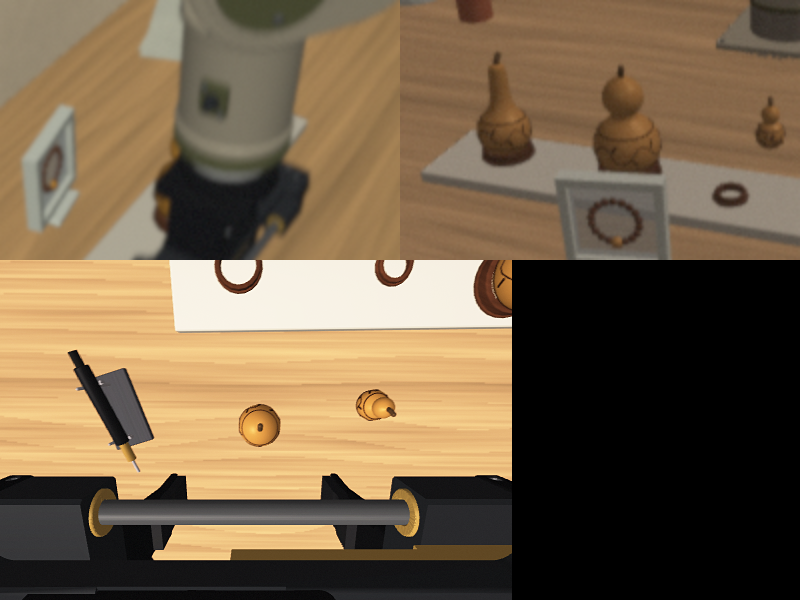

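Neck is upright in ring b. The round gourd is at wrist (259,165), small at (373,145), the pen rest at x<155 px (clear), and ring c is partly seen at (238,8).

```bash
python3 - <<'E'
from wm import *
refine(np.load('wrist7.npz'),dict(round=(250,165),small=(370,145)),dict(c=(238,8,.013)),tb=85)
E
```

```text
round 5 [ 239  144   41   43 1340] (np.float64(265.2), np.float64(159.8)) diam 37 [0.4305 0.2422 0.028 ]
small 4 [356 129  40  32 962] (np.float64(372.7), np.float64(144.6)) diam 44 [0.4528 0.088  0.0205]
ring c [238.3   5.6] diam 69 [0.6242 0.2798 0.0258]
```

Request:
servo_tool --deltas '[{"linear":[1,-3.5,-30],"angular":[0,0,0],"hand":1},{"linear":[1,-3.5,-65],"angular":[0,0,0],"hand":1},{"linear":[1,-3.5,-100],"angular":[0,0,0],"hand":1},{"linear":[1,-3.5,-135],"angular":[0,0,0],"hand":1},{"linear":[1,-3.5,-165],"angular":[0,0,0],"hand":1}]'

```text
clock: 15.07
position: [0.4242, 0.2468, 0.0826]
ee_rot: [3.14, -0.003, -0.0]
force: [0.9, -0.1, -0.3]
opening: 0.0867
grasp_force: 0.0
```

```bash
python3 - <<'E'
from wm import *
p,K,T=cam('wrist'); np.savez('wrist8.npz',p=p,K=K,T=T)
o=robot.get_obs(); print(o['position'].round(4), proj(K,T,(*o['position'][:2],.028)))
m=refine(np.load('wrist8.npz'),dict(),dict(),tb=85)
n,L,S,C=cv2.connectedComponentsWithStats(m)
for i in range(1,n):
    if S[i,4]>1500: print(S[i],C[i])
cv2.imwrite('pics/b8.png',p[60:340,100:420,::-1])
E
```

```text
[0.4217 0.245  0.0778] [256.01327785 206.23605175]
[ 409  142   94   55 3265] [449.47105666 170.19785605]
[ 213  169   71   71 3779] [248.86927759 203.9595131 ]
[ 227  284  285   18 3791] [378.48430493 293.53838037]
[  19  331  177   48 3492] [115.41093929 350.90721649]
[ 211  332  142   52 3875] [278.64154839 358.83303226]
```

View pics/b8.png

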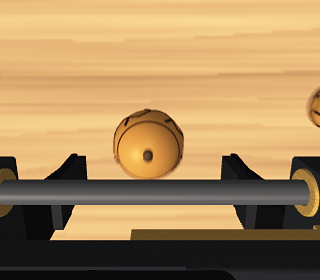

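The round gourd is at bbox centre (248.5,204.5), slightly left of the gap centre.

```bash
python3 - <<'E'
from h import *
f=np.load('wrist8.npz'); print(ray(f['K'],f['T'],(248.5,204.5),.028)); print(robot.get_obs()['position'])
E
```

```text
[0.42328164 0.25136263 0.028     ]
[0.42172873 0.24503373 0.07777368]
```

Request:
servo_tool --deltas '[{"linear":[1,5.5,0],"angular":[0,0,0],"hand":1},{"linear":[1,5.5,0],"angular":[0,0,0],"hand":1},{"linear":[1,5.5,0],"angular":[0,0,0],"hand":1},{"linear":[1,5.5,-15],"angular":[0,0,0],"hand":1},{"linear":[1,5.5,-30],"angular":[0,0,0],"hand":1}]'

```text
clock: 15.53
position: [0.4272, 0.2548, 0.057]
ee_rot: [-3.14, 0.002, -0.008]
force: [0.1, -0.2, -0.6]
opening: 0.087
grasp_force: 0.0
```

Request:
servo_tool --deltas '[{"linear":[0,0,-10],"angular":[0,0,0],"hand":1},{"linear":[0,0,-20],"angular":[0,0,0],"hand":1},{"linear":[0,0,-30],"angular":[0,0,0],"hand":1},{"linear":[0,0,-35],"angular":[0,0,0],"hand":1},{"linear":[0,0,-35],"angular":[0,0,0],"hand":1}]'

```text
clock: 15.95
position: [0.4246, 0.2538, 0.0188]
ee_rot: [3.141, -0.0, -0.002]
force: [-0.4, 0.1, -0.7]
opening: 0.0868
grasp_force: 0.0
```

Request:
servo_tool --deltas '[{"linear":[0,0,0],"angular":[0,0,0],"hand":1},{"linear":[0,0,0],"angular":[0,0,0],"hand":1},{"linear":[0,0,0],"angular":[0,0,0],"hand":1},{"linear":[0,0,0],"angular":[0,0,0],"hand":1},{"linear":[0,0,0],"angular":[0,0,0],"hand":1}]'

```text
clock: 16.37
position: [0.4252, 0.2541, 0.0199]
ee_rot: [3.142, -0.0, 0.001]
force: [-0.3, 0.3, 0.7]
opening: 0.0868
grasp_force: 0.0
```

Request:
servo_tool --deltas '[{"linear":[-1,-1.5,-5],"angular":[0,0,0],"hand":1},{"linear":[-2,-2.5,-9],"angular":[0,0,0],"hand":0.6},{"linear":[-2,-2.5,-9],"angular":[0,0,0],"hand":0.5},{"linear":[-2,-2.5,-9],"angular":[0,0,0],"hand":0.4},{"linear":[-2,-2.5,-9],"angular":[0,0,0],"hand":-1}]'

```text
clock: 16.78
position: [0.423, 0.2516, 0.0105]
ee_rot: [3.142, -0.0, -0.0]
force: [0.4, 0.3, -0.8]
opening: 0.068
grasp_force: 0.0
```

Request:
servo_tool --deltas '[{"linear":[0,0,0],"angular":[0,0,0],"hand":-1},{"linear":[0,0,0],"angular":[0,0,0],"hand":-1},{"linear":[0,0,0],"angular":[0,0,0],"hand":-1},{"linear":[0,0,0],"angular":[0,0,0],"hand":-1},{"linear":[0,0,0],"angular":[0,0,0],"hand":-1}]'

```text
clock: 17.2
position: [0.4231, 0.2516, 0.0107]
ee_rot: [-3.142, 0.0, -0.0]
force: [0.5, 0.6, -0.2]
opening: 0.0583
grasp_force: 30.0
```

Request:
servo_tool --deltas '[{"linear":[0,0,0],"angular":[0,0,0],"hand":-1},{"linear":[0,0,0],"angular":[0,0,0],"hand":-1},{"linear":[0,0,0],"angular":[0,0,0],"hand":-1},{"linear":[0,0,0],"angular":[0,0,0],"hand":-1},{"linear":[0,0,0],"angular":[0,0,0],"hand":-1}]'

```text
clock: 17.62
position: [0.423, 0.2517, 0.0107]
ee_rot: [-3.142, 0.0, -0.0]
force: [0.1, 0.0, 1.4]
opening: 0.0582
grasp_force: 30.0
```

Request:
servo_tool --deltas '[{"linear":[0,0,8],"angular":[0,0,0],"hand":-1},{"linear":[0,0,22],"angular":[0,0,0],"hand":-1},{"linear":[0,0,38],"angular":[0,0,0],"hand":-1},{"linear":[5,1,54],"angular":[0,0,0],"hand":-1},{"linear":[20,3,65],"angular":[0,0,0],"hand":-1}]'

```text
clock: 18.03
position: [0.4422, 0.2551, 0.0781]
ee_rot: [3.141, 0.003, 0.002]
force: [0.8, 0.4, -0.3]
opening: 0.0584
grasp_force: 30.0
```

Request:
servo_tool --deltas '[{"linear":[38,5,0],"angular":[0,0,0],"hand":-1},{"linear":[76,10,0],"angular":[0,0,0],"hand":-1},{"linear":[114,16,0],"angular":[0,0,0],"hand":-1},{"linear":[150,21,0],"angular":[0,0,0],"hand":-1},{"linear":[181,25,0],"angular":[0,0,0],"hand":-1}]'

```text
clock: 18.45
position: [0.6264, 0.2792, 0.0767]
ee_rot: [-3.141, 0.002, -0.001]
force: [0.7, -0.3, 0.0]
opening: 0.0587
grasp_force: 30.0
```

Request:
servo_tool --deltas '[{"linear":[0,0,-3],"angular":[0,0,0],"hand":-1},{"linear":[0,0,-10],"angular":[0,0,0],"hand":-1},{"linear":[0,0,-18],"angular":[0,0,0],"hand":-1},{"linear":[0,0,-18],"angular":[0,0,0],"hand":-1},{"linear":[0,0,-18],"angular":[0,0,0],"hand":-1}]'

```text
clock: 18.87
position: [0.6227, 0.2794, 0.0574]
ee_rot: [3.141, 0.001, -0.002]
force: [-0.2, 0.7, -1.2]
opening: 0.0588
grasp_force: 30.0
```

```bash
python3 - <<'E'
from h import *
a=[]
o=robot.get_obs(); P=o['position']; print(P.round(4))
for n in ['side','scene']:
    p,K,T=cam(n); a.append(p[:,:,::-1]); print(n,'belly expected',proj(K,T,(P[0],P[1],P[2]+.0175)),'ring',proj(K,T,(.624,.280,.026)))
cv2.imwrite('pics/b9.png',np.hstack([cv2.resize(a[0][150:300,150:280],None,fx=3,fy=3),cv2.resize(a[1][110:260,255:385],None,fx=3,fy=3)]))
E
```

```text
[0.6227 0.2794 0.0574]
side belly expected [210.60840156 230.04054697] ring [211.50405513 243.33521055]
scene belly expected [321.89711784 191.14258121] ring [320.12397158 208.08895235]
```

View pics/b9.png

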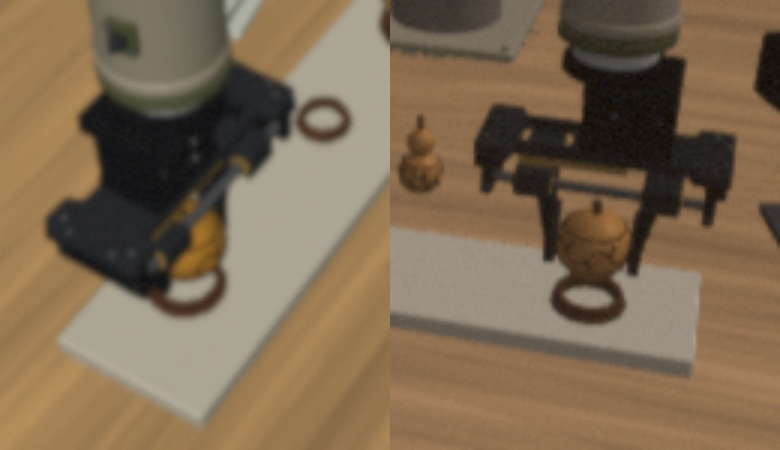

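The gourd (scene 322.7,190.7) hangs over ring c (321,209.3), within about 1 px of prediction. Lowering.

Request:
servo_tool --deltas '[{"linear":[1,0.5,-5],"angular":[0,0,0],"hand":-1},{"linear":[1,0.5,-10],"angular":[0,0,0],"hand":-1},{"linear":[1,0.5,-14],"angular":[0,0,0],"hand":-1},{"linear":[1,0.5,-17],"angular":[0,0,0],"hand":-1},{"linear":[1,0.5,-19],"angular":[0,0,0],"hand":-1}]'

```text
clock: 19.38
position: [0.6247, 0.2799, 0.0378]
ee_rot: [3.141, -0.0, -0.001]
force: [-0.1, 0.4, -0.4]
opening: 0.0585
grasp_force: 30.0
```

Request:
servo_tool --deltas '[{"linear":[0,0,-1],"angular":[0,0,0],"hand":-1},{"linear":[0,0,-2],"angular":[0,0,0],"hand":-1},{"linear":[0,0,-3],"angular":[0,0,0],"hand":-1},{"linear":[0,0,-4],"angular":[0,0,0],"hand":-1},{"linear":[0,0,-4.5],"angular":[0,0,0],"hand":-1}]'

```text
clock: 19.8
position: [0.625, 0.2801, 0.034]
ee_rot: [3.142, -0.0, 0.0]
force: [-0.3, 0.4, -0.8]
opening: 0.0582
grasp_force: 30.0
```

Request:
servo_tool --deltas '[{"linear":[0,0,-0.5],"angular":[0,0,0],"hand":-1},{"linear":[0,0,-0.5],"angular":[0,0,0],"hand":-1},{"linear":[0,0,-0.5],"angular":[0,0,0],"hand":-1},{"linear":[0,0,-0.5],"angular":[0,0,0],"hand":-1},{"linear":[0,0,-0.5],"angular":[0,0,0],"hand":-1}]'

```text
clock: 20.22
position: [0.6251, 0.2802, 0.0337]
ee_rot: [-3.142, 0.0, -0.0]
force: [-0.2, 0.8, 0.1]
opening: 0.0582
grasp_force: 30.0
```

Request:
servo_tool --deltas '[{"linear":[0,0,-0.3],"angular":[0,0,0],"hand":-1},{"linear":[0,0,-0.6],"angular":[0,0,0],"hand":-1},{"linear":[0,0,-0.8],"angular":[0,0,0],"hand":-1},{"linear":[0,0,-0.8],"angular":[0,0,0],"hand":-1},{"linear":[0,0,-0.8],"angular":[0,0,0],"hand":-1}]'

```text
clock: 20.63
position: [0.6253, 0.2803, 0.0331]
ee_rot: [-3.141, 0.0, -0.001]
force: [1.6, 0.5, 3.6]
opening: 0.0585
grasp_force: 30.0
```

Request:
servo_tool --deltas '[{"linear":[0,0,0],"angular":[0,0,0],"hand":0.4},{"linear":[0,0,0],"angular":[0,0,0],"hand":0.45},{"linear":[0,0,0],"angular":[0,0,0],"hand":0.6},{"linear":[0,0,0],"angular":[0,0,0],"hand":0.9},{"linear":[0,0,0],"angular":[0,0,0],"hand":1}]'

```text
clock: 21.05
position: [0.6247, 0.2798, 0.0324]
ee_rot: [3.141, -0.0, -0.001]
force: [-0.4, 0.8, -1.3]
opening: 0.0755
grasp_force: 0.0
```

Request:
servo_tool --deltas '[{"linear":[0,0,0],"angular":[0,0,0],"hand":1},{"linear":[0,0,5],"angular":[0,0,0],"hand":1},{"linear":[0,0,25],"angular":[0,0,0],"hand":1},{"linear":[0,0,60],"angular":[0,0,0],"hand":1},{"linear":[0,0,100],"angular":[0,0,0],"hand":1}]'

```text
clock: 21.47
position: [0.6238, 0.2793, 0.1323]
ee_rot: [3.14, 0.0, -0.005]
force: [0.6, 1.2, 0.3]
opening: 0.0873
grasp_force: 0.0
```

Request:
servo_tool --deltas '[{"linear":[-15,-15,20],"angular":[0,0,0],"hand":1},{"linear":[-40,-43,30],"angular":[0,0,0],"hand":1},{"linear":[-66,-72,40],"angular":[0,0,0],"hand":1},{"linear":[-92,-102,45],"angular":[0,0,0],"hand":1},{"linear":[-118,-132,45],"angular":[0,0,0],"hand":1}]'

```text
clock: 21.88
position: [0.5061, 0.1474, 0.1788]
ee_rot: [3.141, 0.0, 0.003]
force: [0.6, -0.0, 1.0]
opening: 0.0871
grasp_force: 0.0
```

Request:
servo_tool --deltas '[{"linear":[-26,-30,0],"angular":[0,0,0],"hand":1},{"linear":[-48,-55,0],"angular":[0,0,0],"hand":1},{"linear":[-54,-60,0],"angular":[0,0,0],"hand":1},{"linear":[-54,-60,0],"angular":[0,0,0],"hand":1},{"linear":[-54,-60,0],"angular":[0,0,0],"hand":1}]'

```text
clock: 22.3
position: [0.4535, 0.0882, 0.1785]
ee_rot: [3.141, -0.001, 0.003]
force: [-0.3, -0.6, 0.3]
opening: 0.0874
grasp_force: 0.0
```

```bash
python3 - <<'E'
from wm import *
a=[]
o=robot.get_obs(); print(o['clock'],o['position'].round(4),o['opening'])
for n in ['side','scene','wrist']:
    p,K,T=cam(n); np.savez(n+'10.npz',p=p,K=K,T=T); a.append(p[:,:,::-1])
f=np.load('wrist10.npz'); print(robot.get_obs()['position'],proj(f['K'],f['T'],(.453,.088,.0205)))
refine(f,dict(small=tuple(proj(f['K'],f['T'],(.453,.088,.0205)).astype(int))),dict(d=(*proj(f['K'],f['T'],(.6285,.083,.025)),.011)),tb=85)
cv2.imwrite('pics/b10.png',np.vstack([np.hstack([cv2.resize(a[0][150:280,140:340],None,fx=2,fy=2),cv2.resize(a[1][120:250,200:400],None,fx=2,fy=2)]),cv2.copyMakeBorder(a[2][:340],0,0,0,288,0)]))
E
```

```text
22.3 [0.4535 0.0882 0.1785] 0.08735201189540082
[0.45359179 0.08949785 0.17796529] [255.10542697 177.37608175]
small 4 [ 236  160   37   39 1103] (np.float64(254.0), np.float64(178.0)) diam 44 [0.4522 0.0893 0.0205]
ring d [259.3  12.9] diam 53 [0.6271 0.0843 0.0246]
```

View pics/b10.png

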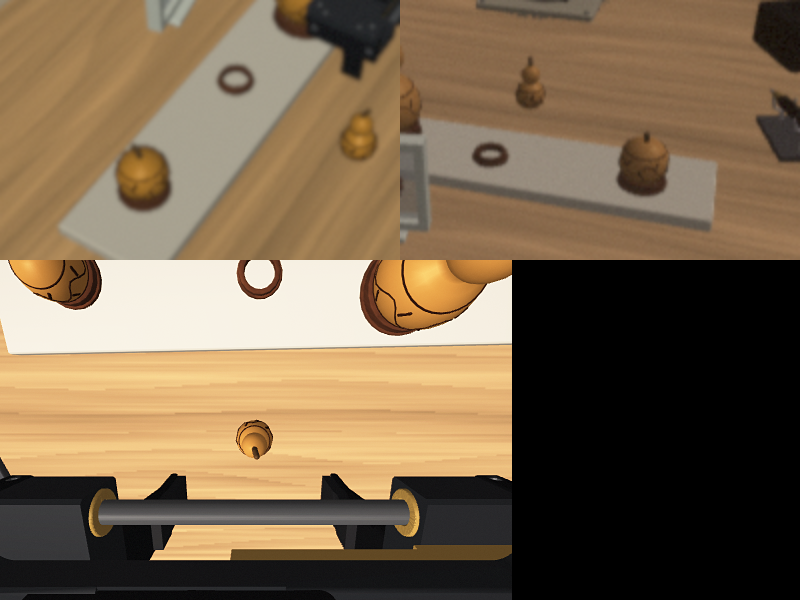

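The round gourd is seated upright in ring c. The small gourd is at wrist (254,178), directly beneath the gripper, and ring d is at (259,13).

Request:
servo_tool --deltas '[{"linear":[-1,-1,-25],"angular":[0,0,0],"hand":1},{"linear":[-1,-1,-55],"angular":[0,0,0],"hand":1},{"linear":[-1,-1,-85],"angular":[0,0,0],"hand":0.7},{"linear":[-1,-1,-110],"angular":[0,0,0],"hand":0.4},{"linear":[-1,-1,-130],"angular":[0,0,0],"hand":0.3}]'

```text
clock: 22.87
position: [0.4514, 0.0885, 0.0456]
ee_rot: [-3.14, -0.003, 0.003]
force: [-0.2, -0.0, 0.5]
opening: 0.0742
grasp_force: 0.0
```

Request:
servo_tool --deltas '[{"linear":[0,0,-8],"angular":[0,0,0],"hand":0.3},{"linear":[0,0,-13],"angular":[0,0,0],"hand":0.3},{"linear":[0,0,-13],"angular":[0,0,0],"hand":0.2},{"linear":[0,0,-13],"angular":[0,0,0],"hand":0.1},{"linear":[0,0,-13],"angular":[0,0,0],"hand":0.1}]'

```text
clock: 23.28
position: [0.4529, 0.0874, 0.0359]
ee_rot: [-3.142, 0.0, -0.003]
force: [0.7, 0.4, -0.2]
opening: 0.0497
grasp_force: 0.0
```

```bash
python3 - <<'E'
from wm import *
p,K,T=cam('wrist'); np.savez('wrist11.npz',p=p,K=K,T=T); P=robot.get_obs()['position']; print(P)
hsv=cv2.cvtColor(p,cv2.COLOR_RGB2HSV)
print(proj(K,T,(*P[:2],.0535)),proj(K,T,(*P[:2],.0205)))
refine(np.load('wrist11.npz'),dict(small=(253,195)),{},tb=85)
cv2.imwrite('pics/b11.png',p[100:300,150:360,::-1])
E
```

```text
[0.45289017 0.08722269 0.03585236]
[254.47383837 242.27382194] [254.33017048 221.08994013]
small 2 [ 212  190   72   50 2823] (np.float64(251.5), np.float64(215.0)) diam 35 [0.4574 0.0892 0.0205]
```

View pics/b11.png

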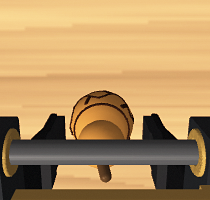

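The small gourd's belly is at column ≈251 and the gap centre at ≈253, so it's centred to about 1 mm. Closing.

Request:
servo_tool --deltas '[{"linear":[0,1,-1],"angular":[0,0,0],"hand":0.0},{"linear":[0,1,-1],"angular":[0,0,0],"hand":-0.15},{"linear":[0,1,-1],"angular":[0,0,0],"hand":-0.25},{"linear":[0,1,-1],"angular":[0,0,0],"hand":-0.35},{"linear":[0,1,-1],"angular":[0,0,0],"hand":-1}]'

```text
clock: 23.75
position: [0.4529, 0.0882, 0.0346]
ee_rot: [3.141, -0.001, 0.003]
force: [-1.4, -0.2, 17.5]
opening: 0.029
grasp_force: 26.0
```

Request:
servo_tool --deltas '[{"linear":[0,0,0],"angular":[0,0,0],"hand":-1},{"linear":[0,0,0],"angular":[0,0,0],"hand":-1},{"linear":[0,0,0],"angular":[0,0,0],"hand":-1},{"linear":[0,0,0],"angular":[0,0,0],"hand":-1},{"linear":[0,0,0],"angular":[0,0,0],"hand":-1}]'

```text
clock: 24.17
position: [0.4534, 0.0883, 0.0352]
ee_rot: [3.141, -0.001, 0.004]
force: [-2.5, -0.9, 15.1]
opening: 0.0282
grasp_force: 25.5
```

Request:
servo_tool --deltas '[{"linear":[0,0,0],"angular":[0,0,0],"hand":-1},{"linear":[0,0,0],"angular":[0,0,0],"hand":-1},{"linear":[0,0,0],"angular":[0,0,0],"hand":-1},{"linear":[0,0,0],"angular":[0,0,0],"hand":-1},{"linear":[0,0,0],"angular":[0,0,0],"hand":-1}]'

```text
clock: 24.58
position: [0.4534, 0.0883, 0.0352]
ee_rot: [3.141, -0.001, 0.004]
force: [-1.7, -1.3, 15.6]
opening: 0.0281
grasp_force: 25.5
```

15 N upward on the wrist means the fingertips rest on the belly. I'll open, raise 5 mm and regrip the lobe.

Request:
servo_tool --deltas '[{"linear":[0,0,0],"angular":[0,0,0],"hand":-0.3},{"linear":[0,0,1],"angular":[0,0,0],"hand":-0.2},{"linear":[0,0,3],"angular":[0,0,0],"hand":-0.1},{"linear":[0,0,5.5],"angular":[0,0,0],"hand":-0.1},{"linear":[0,0,5.5],"angular":[0,0,0],"hand":-0.1}]'

```text
clock: 25.0
position: [0.4521, 0.088, 0.0396]
ee_rot: [3.141, -0.0, 0.001]
force: [-0.7, -0.9, 0.0]
opening: 0.0384
grasp_force: 0.0
```

Request:
servo_tool --deltas '[{"linear":[0,0,0],"angular":[0,0,0],"hand":-0.2},{"linear":[0,0,0],"angular":[0,0,0],"hand":-0.3},{"linear":[0,0,0],"angular":[0,0,0],"hand":-1},{"linear":[0,0,0],"angular":[0,0,0],"hand":-1},{"linear":[0,0,0],"angular":[0,0,0],"hand":-1}]'

```text
clock: 25.42
position: [0.4519, 0.088, 0.0391]
ee_rot: [3.142, -0.0, -0.0]
force: [-0.5, -0.0, -0.5]
opening: 0.0256
grasp_force: 30.0
```

Request:
servo_tool --deltas '[{"linear":[0,0,0],"angular":[0,0,0],"hand":-1},{"linear":[0,0,0],"angular":[0,0,0],"hand":-1},{"linear":[0,0,0],"angular":[0,0,0],"hand":-1},{"linear":[0,0,0],"angular":[0,0,0],"hand":-1},{"linear":[0,0,0],"angular":[0,0,0],"hand":-1}]'

```text
clock: 25.83
position: [0.452, 0.088, 0.0393]
ee_rot: [3.141, -0.0, 0.0]
force: [0.7, 0.7, -0.4]
opening: 0.0257
grasp_force: 30.0
```

Request:
servo_tool --deltas '[{"linear":[0,0,8],"angular":[0,0,0],"hand":-1},{"linear":[0,0,22],"angular":[0,0,0],"hand":-1},{"linear":[0,0,38],"angular":[0,0,0],"hand":-1},{"linear":[5,0,50],"angular":[0,0,0],"hand":-1},{"linear":[20,0,55],"angular":[0,0,0],"hand":-1}]'

```text
clock: 26.25
position: [0.4719, 0.0883, 0.0965]
ee_rot: [3.14, 0.001, 0.003]
force: [0.2, -0.1, 0.1]
opening: 0.026
grasp_force: 30.0
```

Request:
servo_tool --deltas '[{"linear":[35,-1,0],"angular":[0,0,0],"hand":-1},{"linear":[70,-2,0],"angular":[0,0,0],"hand":-1},{"linear":[105,-3,0],"angular":[0,0,0],"hand":-1},{"linear":[135,-4,0],"angular":[0,0,0],"hand":-1},{"linear":[156,-4,0],"angular":[0,0,0],"hand":-1}]'

```text
clock: 26.67
position: [0.6304, 0.0832, 0.0944]
ee_rot: [-3.141, 0.003, -0.0]
force: [0.3, 0.4, -0.8]
opening: 0.0258
grasp_force: 30.0
```

Request:
servo_tool --deltas '[{"linear":[0,0,-3],"angular":[0,0,0],"hand":-1},{"linear":[0,0,-8],"angular":[0,0,0],"hand":-1},{"linear":[0,0,-12],"angular":[0,0,0],"hand":-1},{"linear":[0,0,-12],"angular":[0,0,0],"hand":-1},{"linear":[0,0,-12],"angular":[0,0,0],"hand":-1}]'

```text
clock: 27.08
position: [0.6271, 0.084, 0.0823]
ee_rot: [3.141, 0.0, -0.001]
force: [0.0, 0.3, -0.2]
opening: 0.0254
grasp_force: 30.0
```

```bash
python3 - <<'E'
from h import *
a=[]
o=robot.get_obs(); P=o['position']; print(P.round(4))
for n in ['side','scene']:
    p,K,T=cam(n); a.append(p[:,:,::-1]); print(n,'belly expected',proj(K,T,(P[0],P[1],P[2]-.0188)),'ring',proj(K,T,(.628,.084,.0246)))
cv2.imwrite('pics/b12.png',np.hstack([cv2.resize(a[0][110:240,200:330],None,fx=3,fy=3),cv2.resize(a[1][120:250,180:310],None,fx=3,fy=3)]))
E
```

```text
[0.6271 0.084  0.0823]
side belly expected [257.23508734 178.76749892] ring [256.84564441 189.46738364]
scene belly expected [244.42078096 183.52711445] ring [244.43227376 196.42971414]
```

View pics/b12.png

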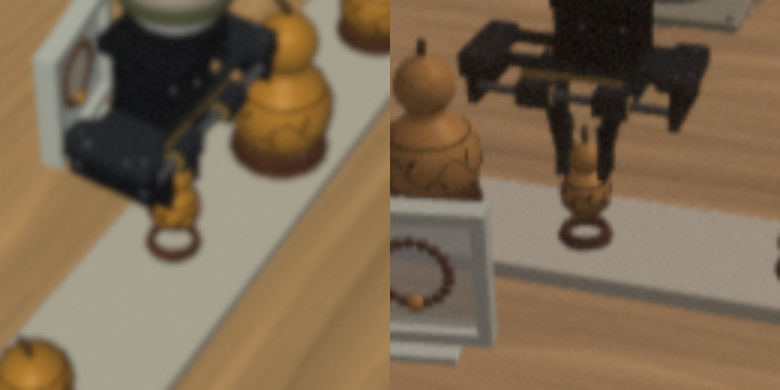

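Side and scene views both show the small gourd centred over ring d: belly columns 258 and 245.3, ring columns 257.8 and 245. The big gourd and the frame are clear.

Request:
servo_tool --deltas '[{"linear":[1,0,-5],"angular":[0,0,0],"hand":-1},{"linear":[1,0,-9],"angular":[0,0,0],"hand":-1},{"linear":[1,0,-12],"angular":[0,0,0],"hand":-1},{"linear":[1,0,-14],"angular":[0,0,0],"hand":-1},{"linear":[1,0,-15],"angular":[0,0,0],"hand":-1}]'

```text
clock: 27.6
position: [0.6287, 0.084, 0.0667]
ee_rot: [3.142, -0.0, -0.001]
force: [0.7, -0.1, -0.0]
opening: 0.0254
grasp_force: 30.0
```

Request:
servo_tool --deltas '[{"linear":[0,0,-1],"angular":[0,0,0],"hand":-1},{"linear":[0,0,-2],"angular":[0,0,0],"hand":-1},{"linear":[0,0,-3],"angular":[0,0,0],"hand":-1},{"linear":[0,0,-4],"angular":[0,0,0],"hand":-1},{"linear":[0,0,-5],"angular":[0,0,0],"hand":-1}]'

```text
clock: 28.02
position: [0.629, 0.084, 0.0624]
ee_rot: [3.141, -0.0, 0.0]
force: [-1.1, -1.3, 3.9]
opening: 0.0256
grasp_force: 30.0
```

Request:
servo_tool --deltas '[{"linear":[0,0,-0.3],"angular":[0,0,0],"hand":-1},{"linear":[0,0,-0.5],"angular":[0,0,0],"hand":-1},{"linear":[0,0,-0.5],"angular":[0,0,0],"hand":-1},{"linear":[0,0,-0.5],"angular":[0,0,0],"hand":-1},{"linear":[0,0,-0.5],"angular":[0,0,0],"hand":-1}]'

```text
clock: 28.43
position: [0.6292, 0.084, 0.0622]
ee_rot: [3.141, -0.001, 0.001]
force: [-1.4, -1.7, 5.7]
opening: 0.0257
grasp_force: 30.0
```

Request:
servo_tool --deltas '[{"linear":[0,0,0],"angular":[0,0,0],"hand":-0.36},{"linear":[0,0,0],"angular":[0,0,0],"hand":-0.28},{"linear":[0,0,0],"angular":[0,0,0],"hand":-0.1},{"linear":[0,0,0],"angular":[0,0,0],"hand":0.2},{"linear":[0,0,0],"angular":[0,0,0],"hand":0.5}]'

```text
clock: 28.85
position: [0.6289, 0.0841, 0.0616]
ee_rot: [3.142, -0.0, -0.0]
force: [-0.6, 0.8, -0.0]
opening: 0.044
grasp_force: 0.0
```

Request:
servo_tool --deltas '[{"linear":[0,0,0],"angular":[0,0,0],"hand":0.5},{"linear":[0,0,5],"angular":[0,0,0],"hand":0.5},{"linear":[0,0,25],"angular":[0,0,0],"hand":0.5},{"linear":[0,0,60],"angular":[0,0,0],"hand":0.5},{"linear":[0,0,95],"angular":[0,0,0],"hand":0.5}]'

```text
clock: 29.27
position: [0.6281, 0.084, 0.1573]
ee_rot: [-3.142, -0.0, 0.003]
force: [1.2, -0.1, 1.2]
opening: 0.0647
grasp_force: 0.0
```

Request:
servo_tool --deltas '[{"linear":[0,0,30],"angular":[0,0,0],"hand":0.5},{"linear":[-20,0,60],"angular":[0,0,0],"hand":0.5},{"linear":[-50,0,85],"angular":[0,0,0],"hand":0.5},{"linear":[-80,0,100],"angular":[0,0,0],"hand":0.5},{"linear":[-110,0,100],"angular":[0,0,0],"hand":0.5}]'

```text
clock: 29.68
position: [0.5191, 0.0853, 0.2602]
ee_rot: [-3.141, -0.001, -0.008]
force: [-0.7, -0.1, 1.3]
opening: 0.0651
grasp_force: 0.0
```

Request:
servo_tool --deltas '[{"linear":[-30,0,0],"angular":[0,0,0],"hand":0.5},{"linear":[-60,0,0],"angular":[0,0,0],"hand":0.5},{"linear":[-70,0,0],"angular":[0,0,0],"hand":0.5},{"linear":[-70,0,0],"angular":[0,0,0],"hand":0.5},{"linear":[-70,0,0],"angular":[0,0,0],"hand":0.5}]'

```text
clock: 30.1
position: [0.4493, 0.0838, 0.2574]
ee_rot: [3.14, -0.001, 0.003]
force: [0.0, -0.2, 0.2]
opening: 0.0652
grasp_force: 0.0
```

```bash
python3 - <<'E'
from h import *
a=[]
for n in ['side','scene']:
    p,K,T=cam(n); a.append(p[:,:,::-1])
cv2.imwrite('pics/b13.png',np.vstack([cv2.resize(a[1][130:260,80:420],None,fx=2.3,fy=2.3),cv2.resize(a[0][70:200,160:500],None,fx=2.3,fy=2.3)]))
print(robot.get_obs()['clock'])
E
```

```text
30.2
```

View pics/b13.png

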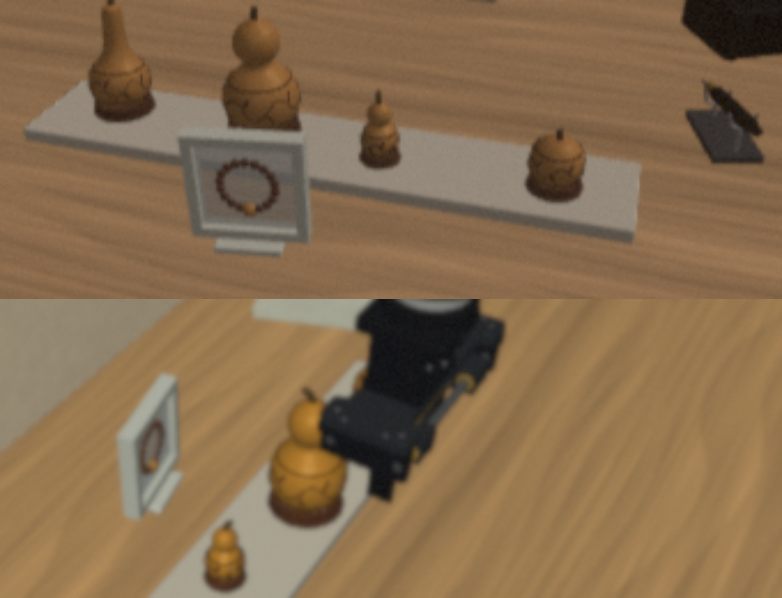

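All four gourds stand upright in their rings in the scene crop: neck (120,75), big (260,75), small (380,135) and round (556,165). The frame and pen haven't moved and the arm is clear.

```bash
python3 -c "
from station import robot
print(robot.sign_off())"
```

```text
the job is handed in; nothing more can be done
None
```

All four gourds stand upright in their matching rings, the frame and pen look untouched in the last pictures, and the job was handed in at about 30 s.

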